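Pin the carriage of a microscope stand through its sloping cover

TASK

Take the red-headed steel lock pin out of its aluminium rack and, through the slot in the sloping grey cover of the microscope stand, feel with its tip for the bore hidden behind the cover. Push the pin fully home until its collar sits on the cover, so that it drives the old plug out of the far side into the white tray below, and let go of it. Then throw the red clamp lever over, away from the robot, as far as it goes, and leave the other things on the bench where they are.

Things in the scene. Friction and masses are not known exactly. Their poses are not given: they have to be found in the camera images.
- pin_grip (a point): Centre of the lock pin's red square head (26 x 26 x 46 mm, sides square to this point's x and y); z runs from tip to head. Below the head a collar 34 mm across, 6 mm thick, then a round steel shank 14 mm thick, 92 mm long, its tip bevelled over 4 mm to a flat 8 mm across. 144 mm overall, about 0.2 kg. Loose, upright in the rack at the start, head up.
- pin_tip (a point): The end of the pin's shank, 121 mm from the head's centre along the pin's -z; same axes as pin_grip.
- rack: Fixed aluminium block 70 x 70 x 78 mm; origin under its centre, z up. The pin stands loosely in its round upright hole (17 mm wide, 70 mm deep), collar 22 mm above the block.
- cover: Sloping grey cover plate of the microscope stand, 170 mm up the slope x 236 mm, 6 mm thick, outer face leaning 30 degrees towards the robot; clear above. Origin: centre of its slot on the outer face, 170 mm above the bench; x up the slope, y along the slot (level), z straight out of the face. Slot 92 mm long (y), 20 mm wide (x). With the pin's collar on the cover its tip is 92 mm below the face.
- stand: Fixed black stand that carries cover, lever and tray; origin on the bench straight below the slot's centre, z up, y as the cover's. Behind the cover, its flat top 18 mm below the cover's outer face, lies the fixed carriage, 45 mm thick. Its one bore (17 mm wide) runs along the cover's z on the slot's middle line, anywhere within 28 mm either side of the slot's centre.
- catch_tray: White open tray 190 x 200 x 35 mm, fixed under the carriage; origin under its centre; not handled. It catches the old plug (black, 15 mm thick, 60 mm long), which starts with its top 12 mm down the bore (30 mm below the cover's outer face), held by a spring ball: it moves at some 4 to 10 N and drops out after about 30 mm. The ball then rubs on the pin as it goes home.
- clamp (a joint): The clamp lever's angle: 0 leaning 0.5 rad towards the stand's front (cover's downhill side, where the robot is), 1.0 rad fully over the other way (uphill side). Stays where it is left, turns at well under 2 N.
- clamp_tip (a point): Centre of the red ball, 26 mm across, ending the clamp lever (steel rod 10 mm thick) beside the stand on its +y side. It swings 90 mm about a level axis parallel to the cover's y, 34 mm above the bench; fully over, from 0, the ball ends 86 mm farther along the stand's x at the same height (113 mm).
- sample_jar: Bystander: amber glass jar, 66 mm across, 85 mm high, origin under its centre.
- specimen_dish: Bystander: clear dish 90 mm across, 47 mm high, with a brown seed on a black disc, origin under its centre.
- eyepiece: Bystander: black eyepiece, 48 mm across, 68 mm high, origin under its centre.
- objective: Bystander: steel objective lens, 42 mm across, 52 mm high, origin under its centre.
- screwdriver: Bystander: screwdriver 180 mm long lying along its x.
- beaker: Bystander: glass beaker, 70 mm across, 90 mm high, origin under its centre.
- slide_case: Bystander: blue slide case 85 x 60 x 28 mm, origin under its centre.
There are look-alikes about, which are no part of the job. What is shaped like the part that bears pin_grip but black or blue is not meant.

How it is judged:
By the outcome, as a careful person would: the job done as asked, in the order asked, and still so for the second after the job is handed in, with the robot touching nothing.
It also fails if it takes over 53 s, if anything falls off the work surface, if the arm or the gripper's body presses on something with over 40 N, if the wrist force passes 120 N, or if a joint passes its speed limit or range.

ROBOT

A 6-joint arm with a two-finger parallel gripper is mounted at the origin on the work surface. World frame = base frame: x ahead of the robot, y to its left, z up, the work surface at z = 0. Lengths are in m, angles in degrees, forces in N, time in s.
With the tool pointing down it reaches from about 0.275 to 0.975 m from the base axis. Payload 8.4 kg.
Tool frame: the origin (TCP) lies at the very end of the fingers, on their centre line; the grasp point (between the pads) lies 19 mm behind it; y points along the fingers, z is the direction in which the jaws open and shut, and the axes are right-handed (so a half turn about y gives the same grasp; the last joint's range is limited). The gripper opens to 92 mm and grips with 3 to 60 N. Pads are 20 mm wide; open, the fingers measure 128 mm over their backs; the gripper's body (75 mm by 189 mm) begins 69 mm behind the grasp point.
Start: joints at [-63.335, 20.225, 93.587, -0, 66.188, -0.138], TCP at [0.282, -0.558, 0.215] pointing down, gripper open.
Joint ranges: [-150.9, 150.9], [-52.94, 120.26], [3.33, 152.33], [-74.26, 254.26], [0, 154.13], [-172.89, 172.89]. Speed limits (degrees/s): [127.2, 127.2, 159.86, 180, 180, 180].

INTERFACE

Orientations are given as [roll, pitch, yaw] about the fixed x, y, z axes, in that order (R = Rz(yaw) Ry(pitch) Rx(roll)).
In Python, from station import r gives the robot as it stands. Calls block until the motion is done:
- r.goto(position, orientation): joint-space move of the TCP to a pose.
- r.movel(position, vel=0.15, ori=None): straight line of the TCP; ori=None keeps the orientation; vel is the mean speed in m/s.
- r.move_joints(angles): joint-space move.
- r.ungrasp() and r.close(force=None): open the fingers fully, or close them until they stop; force is the grip in N (None keeps the last).
- r.hold(seconds).
- r.inverse_kinematics(position, orientation): joint angles nearest the present ones, or None.
- r.sense(): the state.
- r.read_camera(name): name is "scene" or "top" or "wrist"; returns a dict with "pixels" (400x640x3 uint8, red, green, blue), "intrinsics" (3x3 intrinsics, pixels), "distortion" ([k1, k2, p1, p2, k3] as OpenCV has them; the pictures are not rectified), "rvec" (rotation vector, rad) and "tvec" (3), from world to camera coordinates, as OpenCV has them. Camera axes: x right, y down, z forward; pixel columns grow to the right and rows downward; lengths in m; the calibration is good to about 2 mm. A picture is of the moment at which its call begins. There is no depth.
A pose or a line that the arm cannot do raises r.MotionError and nothing moves.
- r.sign_off(): hands the job in, once; it reports no verdict.
The state is a dict: "clock": time; "joints": joint angles; "dq": joint speeds; "joint_efforts": joint torques, N m; "position": TCP position; "orientation": TCP orientation; "ft_force": force on the tool from outside, world axes, zero at the start; "ft_torque": the same for the moment, N m; "grip_width": finger opening in m.
Only numpy, scipy, OpenCV 4.12 (cv2) and the standard library are available. Lean on these libraries where they do the work, as an engineer would, in place of code of your own. Each camera call takes 0.05 s, during which the arm holds its last target.

## Working session

There is one attempt and no reset: what is moved stays moved. The work goes in short steps, each a Python script; the robot and the scene stay as the last script left them, time stands still between calls to the robot, and variables do not carry over. Pictures are saved under pics/ and viewed, and the job is handed in when it is done.

```bash
ls; mkdir -p pics; cat > h.py <<'E'
import numpy as np, cv2
from station import r
from scipy.spatial.transform import Rotation as Ro
def cam(n):
    c=r.read_camera(n); c['K']=np.array(c['intrinsics'],float).reshape(3,3); c['D']=np.array(c['distortion'],float)
    c['R']=cv2.Rodrigues(np.array(c['rvec'],float))[0]; c['t']=np.array(c['tvec'],float).ravel(); c['C']=-c['R'].T@c['t']; c['pixels']=np.array(c['pixels'])
    return c
def ray(c,uv):
    p=cv2.undistortPoints(np.array([[uv]],float),c['K'],c['D'])[0,0]
    d=c['R'].T@np.array([p[0],p[1],1]); return c['C'],d/np.linalg.norm(d)
def onz(c,uv,z):
    C,d=ray(c,uv); return C+d*(z-C[2])/d[2]
def tri(rs):
    A=np.zeros((3,3));b=np.zeros(3)
    for C,d in rs:
        P=np.eye(3)-np.outer(d,d);A+=P;b+=P@C
    x=np.linalg.solve(A,b); return x,[np.linalg.norm((np.eye(3)-np.outer(d,d))@(x-C)) for C,d in rs]
def proj(c,X): return cv2.projectPoints(np.array(X,float).reshape(-1,1,3),np.array(c['rvec'],float),np.array(c['tvec'],float),c['K'],c['D'])[0].reshape(-1,2)
def save(c,n,crop=None,s=1):
    im=c['pixels'][:,:,::-1]
    if crop: x0,y0,x1,y1=crop; im=im[y0:y1,x0:x1]
    cv2.imwrite('pics/'+n,cv2.resize(np.ascontiguousarray(im),None,fx=s,fy=s,interpolation=cv2.INTER_CUBIC))
def load(n):
    import pickle; return pickle.load(open(n,'rb'))
E
python3 - <<'E'
from h import *
import pickle
for n in ['scene','top','wrist']:
    c=cam(n); save(c,n+'0.png'); pickle.dump(c,open(n+'0.pkl','wb')); print(n,c['C'].round(3))
print(r.sense())
E
```

```text
pics
scene [ 1.097 -0.238  0.902]
top [ 0.417 -0.056  1.103]
wrist [ 0.349 -0.525  0.383]
{'clock': 0.15, 'joints': array([-6.33330634e+01,  2.02541770e+01,  9.36192083e+01,  5.34683468e-04,
        6.61876240e+01, -1.37329732e-01]), 'dq': array([-0.06565716, -0.07667923, -0.14311356, -0.04186728, -0.06660373,
        0.05825451]), 'joint_efforts': array([-3.66749682e-04, -5.94206214e+01, -3.34469354e+01,  6.97723310e-02,
        2.04101281e-02, -8.06520393e-05]), 'position': array([ 0.28167388, -0.55750316,  0.21402796]), 'orientation': array([-9.00610079e+01,  6.35165837e-04, -1.53195950e+02]), 'ft_force': array([ 0.53237213, -0.923211  , -0.01980822]), 'ft_torque': array([ 0.00622473,  0.00947571, -0.01620585]), 'grip_width': 0.09218713939911023}
```

View pics/scene0.png

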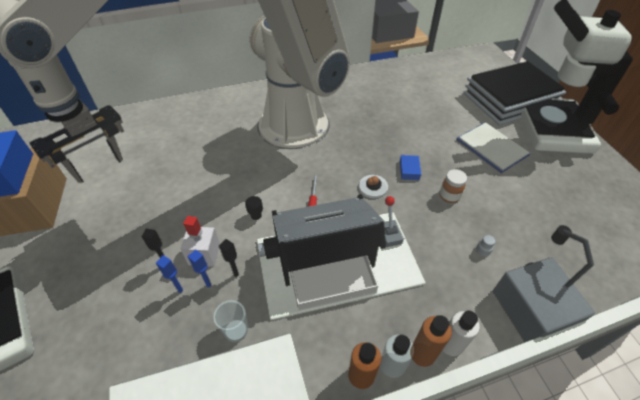

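View pics/top0.png

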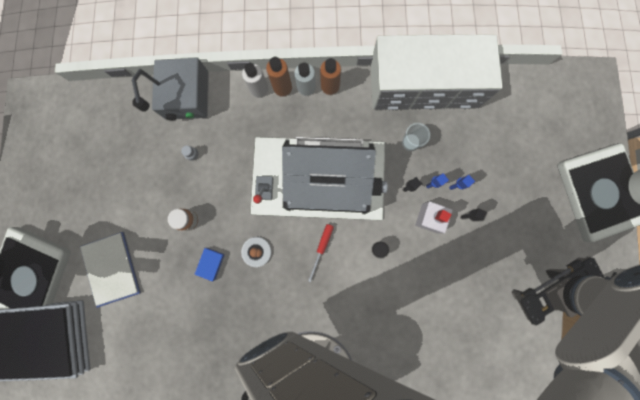

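View pics/wrist0.png

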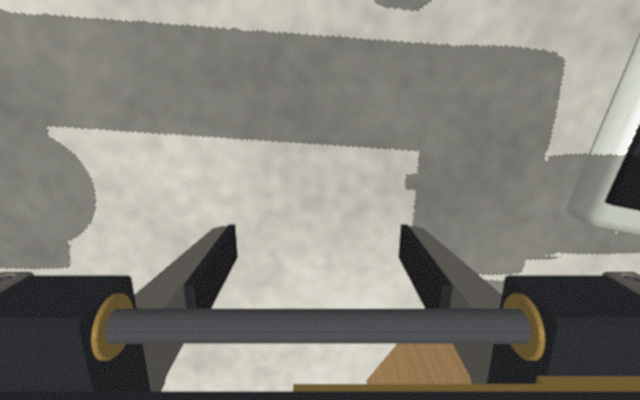

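The scene picture shows the red-headed pin at about (192,225) in its rack, at about (205,240). The look-alikes are black at (152,240) and (229,255), and blue at (168,268) and (199,262). The cover slot is at (325,216) and the red lever ball at (390,201). In the top picture the pin is at (444,216), the slot at (327,180) and the ball at (257,199).

Next I'll enlarge these and measure them.

```bash
python3 - <<'E'
from h import *
a=load('scene0.pkl');b=load('top0.pkl')
save(a,'s_crop.png',(130,170,430,320),2.6); save(b,'t_crop.png',(240,125,500,265),3)
for c,n in((a,'scene'),(b,'top')):
    hsv=cv2.cvtColor(c['pixels'],cv2.COLOR_RGB2HSV)
    m=(((hsv[...,0]<6)|(hsv[...,0]>174))&(hsv[...,1]>140)&(hsv[...,2]>60)).astype(np.uint8)
    k,l,st,ce=cv2.connectedComponentsWithStats(m)
    for i in range(1,k):
        if st[i,4]>15: print(n,st[i],ce[i].round(2))
E
```

```text
scene [309 196   7  10  56] [312.2  200.41]
scene [386 197   8   8  46] [389.52 200.26]
scene [184 216  16  19 212] [191.53 224.64]
top [254 196   6   6  30] [256.63 198.63]
top [438 211  13  10  91] [443.81 215.78]
top [318 225  14  28 174] [324.52 238.34]
```

View pics/s_crop.png

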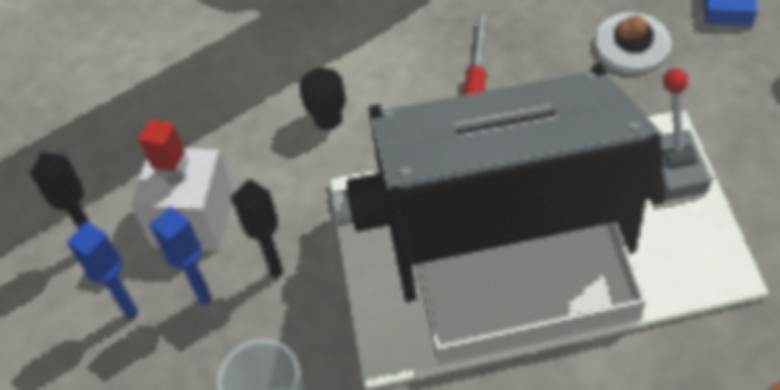

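View pics/t_crop.png

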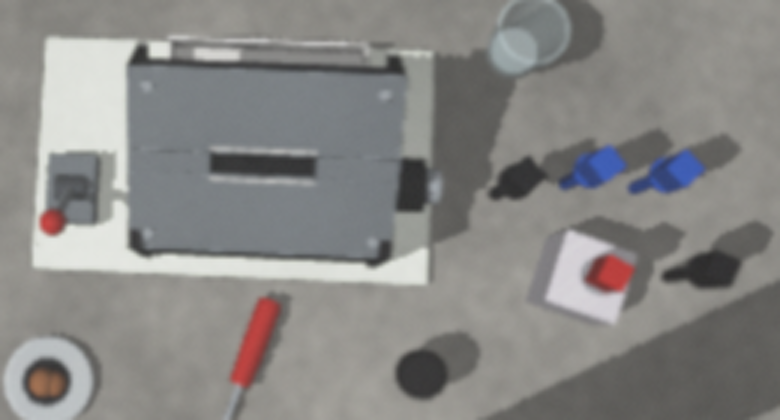

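```bash
python3 - <<'E'
from h import *
a=load('scene0.pkl');b=load('top0.pkl')
for p,q in (((191.5,224.6),(443.8,215.8)),((389.5,200.3),(256.6,198.6)),((325,215.5),(327,180))):
    x,e=tri([ray(a,p),ray(b,q)]);print(x.round(4),np.round(e,4))
E
```

```text
[ 0.4575 -0.3692  0.1362] [0.0004 0.0004]
[0.5187 0.1322 0.1169] [0.0015 0.0015]
[ 0.5567 -0.0603  0.1731] [0.0003 0.0003]
```

The target is the only red head, at top (444,216), and it is the one standing in the rack block. The black heads at (412,184) and (480,213) and the blue ones at (439,181) and (465,183) are look-alikes. The triangulated head centre of (0.457, -0.369, 0.136) agrees with the expected height of about 0.13. I'll move the wrist camera over for a close look.

```bash
python3 - <<'E'
from h import *
import pickle
t=r.sense()['clock']
r.goto([0.44,-0.355,0.30],[-90,0,-106]); s=r.sense(); print(s['clock']-t,s['joints'].round(1),s['position'])
c=cam('wrist'); save(c,'w1.png'); pickle.dump(c,open('w1.pkl','wb')); print(c['C'],c['R'][2], c['K'])
ca=[]
for yaw in (0,180):
    R0=Ro.from_euler('xyz',[-90,0,yaw],degrees=True); R=Ro.from_rotvec([0,-np.pi/6,0])*R0
    print(R.as_matrix()[:,1], R.as_euler('xyz',degrees=True), r.inverse_kinematics([0.557,-0.06,0.30],R.as_euler('xyz',degrees=True)))
E
```

```text
1.05 [-39.1  10.8  95.2  -0.   74.  -23. ] [ 0.43947157 -0.35562026  0.29954151]
[ 0.46106036 -0.28425188  0.46902131] [-0.07484841 -0.25587498 -0.96380792] [[325.89449337   0.         317.61858957]
 [  0.         325.89449337 192.92182206]
 [  0.           0.           1.        ]]
[ 5.00000000e-01  1.11022302e-16 -8.66025404e-01] [-9.00000000e+01 -3.00000000e+01 -6.36110936e-15] [  -9.2607158    -4.95929338  118.1899254     7.62349539   37.33879228
 -104.11177392]
[ 5.00000000e-01 -1.52655666e-16 -8.66025404e-01] [-90.  30. 180.] [ -9.2607158   -4.95929338 118.1899254    7.62349539  37.33879228
  75.88822608]
```

View pics/w1.png

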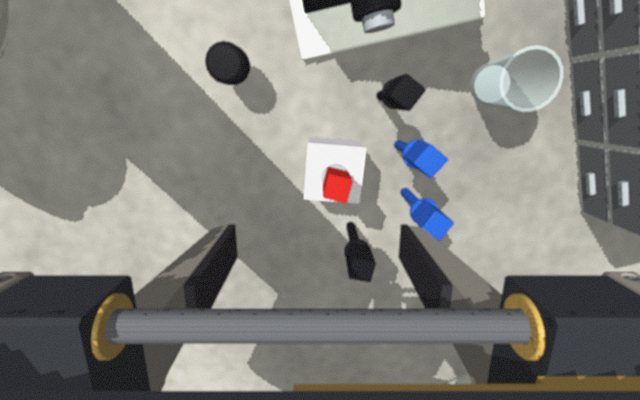

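The wrist picture shows the red pin at (337,185) in the white rack, with the black and blue look-alikes around it. The head is turned slightly relative to the rack. I'll crop to get its corners.

```bash
python3 - <<'E'
from h import *
c=load('w1.pkl'); save(c,'w1c.png',(290,125,390,215),7)
hsv=cv2.cvtColor(c['pixels'],cv2.COLOR_RGB2HSV)
m=(((hsv[...,0]<8)|(hsv[...,0]>172))&(hsv[...,1]>120)&(hsv[...,2]>60))
v=hsv[...,2][m]; print(np.percentile(v,[5,25,50,75,95]))
E
```

```text
[157. 211. 235. 236. 237.]
```

View pics/w1c.png

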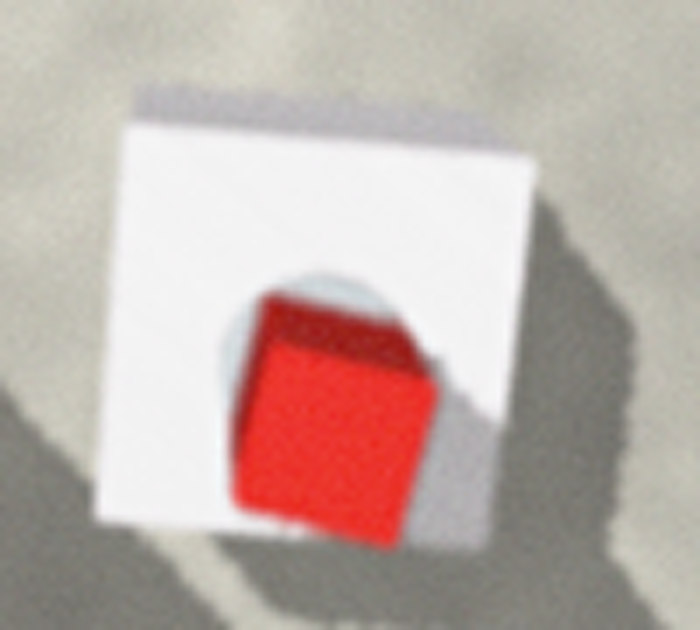

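```bash
python3 - <<'E'
from h import *
c=load('w1.pkl')
hsv=cv2.cvtColor(c['pixels'],cv2.COLOR_RGB2HSV)
m=(((hsv[...,0]<8)|(hsv[...,0]>172))&(hsv[...,1]>120)&(hsv[...,2]>205)).astype(np.uint8)
k,l,st,ce=cv2.connectedComponentsWithStats(m); i=1+np.argmax(st[1:,4]); print(st[i],ce[i])
con=max(cv2.findContours((l==i).astype(np.uint8),0,1)[0],key=len).reshape(-1,2)
W=np.array([onz(c,p,0.152) for p in con]); rr=cv2.minAreaRect((W[:,:2]*1000).astype(np.float32)); print(rr, onz(c,ce[i],0.152))
# corners from crop
for P in ([(272,340),(438,380),(400,548),(235,500)],): 
    Q=np.array([onz(c,(290+x/7-.43,125+y/7-.43),0.152) for x,y in P]); print(Q.round(4), Q.mean(0))
    for i in range(4):
        d=Q[(i+1)%4]-Q[i]; print(np.hypot(*d[:2])*1000, np.degrees(np.arctan2(d[1],d[0])))
P=[(127,125),(535,157),(490,550),(95,520)]; Q=np.array([onz(c,(290+x/7-.43,125+y/7-.43),0.078) for x,y in P]); print('rack',Q.mean(0))
for i in range(4):
        d=Q[(i+1)%4]-Q[i]; print(np.hypot(*d[:2])*1000, np.degrees(np.arctan2(d[1],d[0])))
E
```

```text
[323 174  29  29 586] [337.14846416 187.97440273]
((456.6302795410156, -369.205810546875), (24.80477523803711, 24.974609375), 59.60962677001953) [ 0.45673082 -0.36890264  0.152     ]
[[ 0.4524 -0.3518  0.152 ]
 [ 0.4736 -0.364   0.152 ]
 [ 0.462  -0.3867  0.152 ]
 [ 0.4409 -0.3731  0.152 ]] [ 0.45721385 -0.36889388  0.152     ]
24.402394425946902 -29.890115876976964
25.505208659519422 -117.0016892303386
25.094383813456048 147.08361645017445
24.156149314646623 61.600180380292734
rack [ 0.45691857 -0.36997323  0.078     ]
69.9955716768376 -20.573776659117065
70.59459502644728 -110.40721866716684
71.00990223841121 159.36852105721013
70.52742399557218 68.76892248203733
```

Corners and sizes check out at about 25–26 mm. The head is at (0.457, -0.369) with a jaw direction of -30°, so I'll grasp it.

```bash
python3 - <<'E'
from h import *
o=[-90,0,-120]
r.goto([0.457,-0.369,0.20],o)
r.movel([0.457,-0.369,0.113],vel=0.1)
s=r.sense(); print(s['position'],s['ft_force'].round(1))
r.close(60); s=r.sense(); print(s['position'],s['ft_force'].round(1),s['grip_width'],s['clock'])
r.movel([0.457,-0.369,0.123],vel=0.05); s=r.sense(); print(s['ft_force'].round(1),s['grip_width'])
r.movel([0.457,-0.369,0.235],vel=0.12); s=r.sense(); print(s['ft_force'].round(1),s['ft_torque'].round(2),s['grip_width'],s['clock'])
c=cam('wrist'); save(c,'w2.png')
E
```

```text
[ 0.45741341 -0.36934664  0.11368505] [-0.   0.1  1. ]
[ 0.45701206 -0.3690143   0.11298209] [0.3 0.2 0.3] 0.0255700381391858 3.7667
[ 0.  -1.2 -2.4] 0.02550871873451638
[-0.8  0.6 -2. ] [-0.06 -0.01 -0.  ] 0.025660387452327973 5.2
```

View pics/w2.png

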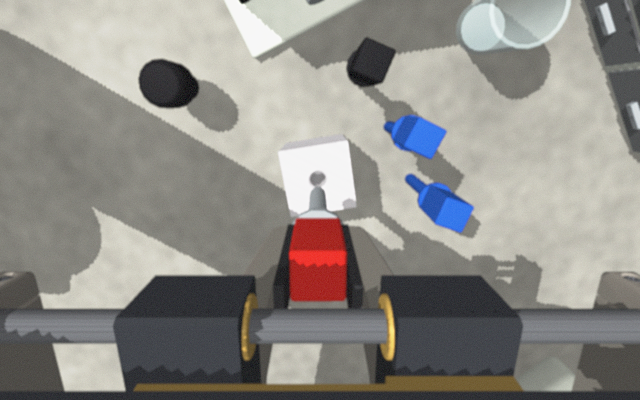

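The pin is held with a grip width of 25.6 mm and has cleared the rack, whose empty hole shows at (317,178). Now I'll look at the cover from close by.

```bash
python3 - <<'E'
from h import *
import pickle
b=load('top0.pkl')
P=[onz(b,(240+x/3-.33,125+y/3-.33),0.17) for x,y in ((210,165),(316,167))]; print(P,np.linalg.norm(P[0]-P[1]))
Z=lambda x,y,z:onz(b,(240+x/3-.33,125+y/3-.33),z)
e=Z(45,38,0)-Z(433,50,0); print('base edge',e,np.degrees(np.arctan2(e[1],e[0]))-90)
r.movel([0.457,-0.369,0.33],vel=0.25)
R=(Ro.from_rotvec([0,-np.pi/6,0])*Ro.from_euler('xyz',[-90,0,180],degrees=True)).as_matrix()
n=np.array([-.5,0,.866]);u=np.array([.866,0,.5])
O=np.array([0.557,-0.060,0.170]); tcp=O+n*(0.102+0.045)-u*0.06
print(tcp); r.goto(tcp,Ro.from_matrix(R).as_euler('xyz',degrees=True))
s=r.sense(); print(s['clock'],s['joints'].round(1),s['ft_force'].round(1))
c=cam('wrist'); save(c,'w3.png'); pickle.dump(c,open('w3.pkl','wb')); pickle.dump(s,open('s3.pkl','wb')); print(c['C'])
E
```

```text
[array([ 0.5592402 , -0.01561477,  0.17      ]), array([ 0.5549021, -0.1071277,  0.17     ])] 0.0916157005661137
base edge [0.02532605 0.40232171 0.        ] -3.6020024914023168
[ 0.43154  -0.06      0.267302]
7.0167 [-13.8 -17.  131.5  11.4  36.7  68.7] [ 0.3  0.6 -0.9]
[ 0.41256474 -0.06093772  0.45137143]
```

View pics/w3.png

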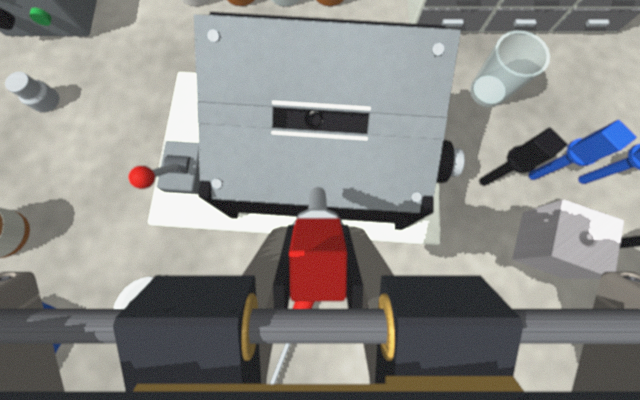

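The slot spans about (272–368, 104–138). A dark round shape inside it near (314,118) looks like the bore, so I'll enlarge it.

```bash
python3 - <<'E'
from h import *
c=load('w3.pkl'); im=c['pixels'].copy(); g=np.clip(im.astype(float)*1.0,0,255); c['pixels']=(255*(g/255)**0.55).astype(np.uint8); save(c,'w3c.png',(265,95,375,145),7)
E
```

```text
(no output)
```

View pics/w3c.png

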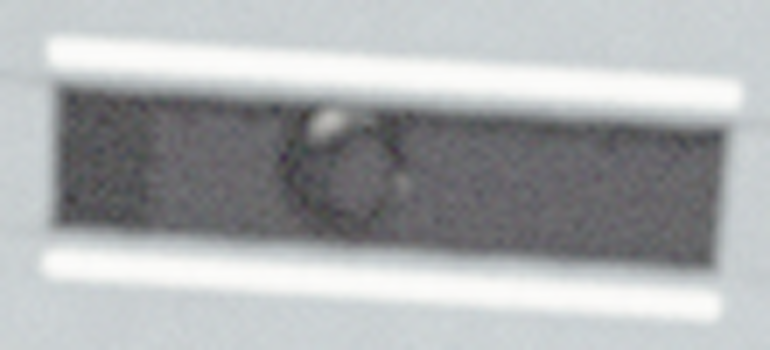

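```bash
cat > cov.py <<'E'
from h import *
def frame(psi):
    Rz=Ro.from_euler('z',psi,degrees=True).as_matrix()
    return Rz@np.array([.8660254,0,.5]),Rz@np.array([0,1,0]),Rz@np.array([-.5,0,.8660254])
def onplane(c,uv,O,n):
    C,d=ray(c,uv); return C+d*((O-C)@n)/(d@n)
E
python3 - <<'E'
from cov import *
c=load('w3.pkl'); px=lambda x,y:(265+x/7-.43,95+y/7-.43)
O=np.array([.557,-.06,.17]); psi=-3
for it in range(4):
    u,v,n=frame(psi)
    Q=np.array([onplane(c,px(*p),O,n) for p in ((58,85),(730,125),(718,268),(55,230))])
    M=Q.mean(0); d=(Q[0]-Q[1]+Q[3]-Q[2])/2; psi=np.degrees(np.arctan2(d[1],d[0]))-90
    O=O+0; # plane: O at z=.17; shift along slope
    O=M
    print(psi,M,np.linalg.norm(Q[0]-Q[1]),np.linalg.norm(Q[3]-Q[2]),np.linalg.norm(Q[0]-Q[3]),np.linalg.norm(Q[1]-Q[2]))
# cover corner test & screws
a=load('scene0.pkl');b=load('top0.pkl')
# multi-view triangulate slot centre
print(tri([ray(c,px(390,177)),ray(b,(240+263/3-.33,125+166/3-.33)),ray(a,(130+505/2.6-.3,170+120/2.6-.3))]))
u,v,n=frame(psi)
Ob=O-n*.018
for p in ((345,172),(335,165)):
    B=onplane(c,px(*p),Ob,n); print('bore',((B-O)@u*1e3).round(2),((B-O)@v*1e3).round(2))
E
```

```text
-3.476067269659609 [ 0.55668256 -0.06352038  0.16992335] 0.09030464615862155 0.0905707591259276 0.01917745038647978 0.018928009133655856
-3.5846132022914645 [ 0.55668424 -0.06349352  0.16992338] 0.09031119425719952 0.09057731977028192 0.01918890182102051 0.018916731956764382
-3.6093625287192737 [ 0.55668462 -0.0634874   0.16992338] 0.09031291878493523 0.09057902634297381 0.019191509361280515 0.018914156639681896
-3.615005573771711 [ 0.55668471 -0.06348601  0.16992338] 0.09031332402854605 0.09057942640987554 0.01919210372041782 0.018913569237339112
(array([ 0.55627179, -0.06245403,  0.17179748]), [np.float64(0.0011634832265443218), np.float64(0.001167943831484794), np.float64(0.0001788501245123418)])
bore -0.5 6.77
bore 0.39 8.25
```

The slot comes out at 90.5 × 19 mm (true size 92 × 20), with its centre at z = 0.170 and the stand yawed about -3.6°. The bore appears at about +7 mm along y, and feeling will confirm that. Before entering I'll compare the predicted tip with its image.

```bash
cat >> cov.py <<'E'
PSI=-3.6; O=np.array([.5566,-.0632,.1702]); u,v,n=frame(PSI)
RT=np.column_stack([-u,-n,np.cross(-u,-n)]); ORI=Ro.from_matrix(RT).as_euler('xyz',degrees=True)
L=0.105
def tcp(a,b,h): # tip at a(up slope), b(along slot), h above face, mm
    return O+u*a*1e-3+v*b*1e-3+n*(h*1e-3+L)
def loc(p): # tip in cover coords mm
    d=p-n*L-O; return np.array([d@u,d@v,d@n])*1e3
def st(tag=''):
    s=r.sense(); f=s['ft_force']; print(tag,loc(s['position']).round(2),'F',np.array([f@u,f@v,f@n]).round(1),'t %.2f'%s['clock'],'w %.4f'%s['grip_width']); return s
E
python3 - <<'E'
from cov import *
import pickle
c=load('w3.pkl'); s=load('s3.pkl')
RR=Ro.from_euler('xyz',s['orientation'],degrees=True).as_matrix()
print('pred tip px',proj(c,s['position']+RR[:,1]*L), 'collar',proj(c,s['position']+RR[:,1]*.013)); save(c,'w3d.png',(280,170,360,260),7)
print(ORI,np.linalg.det(RT))
r.movel(tcp(-25,7,25),vel=.15,ori=ORI); r.movel(tcp(0,7,25),vel=.1)
st(); c=cam('wrist'); pickle.dump(c,open('w4.pkl','wb')); save(c,'w4.png',(220,80,420,230),4)
s=r.sense(); print('pred tip',proj(c,s['position']+RT[:,1]*L), 'slot corners',proj(c,[O+u*a+v*b for a in(-.01,.01) for b in (-.046,.046)]))
c=cam('scene'); save(c,'sc4.png',(230,100,430,250),4)
E
```

```text
pred tip px [[316.79869318 192.3016811 ]] collar [[316.43060939 232.86694584]]
[-90.          30.00000011 176.4       ] 0.9999999868903201
 [-0.36  6.66 25.06] F [-1.1 -0.7 -2.7] t 7.88 w 0.0256
pred tip [[316.74332881 192.89014347]] slot corners [[372.06920074 195.02793859]
 [275.68821955 195.08856114]
 [373.00801947 174.52073961]
 [274.94275781 174.58239833]]
```

View pics/w3d.png

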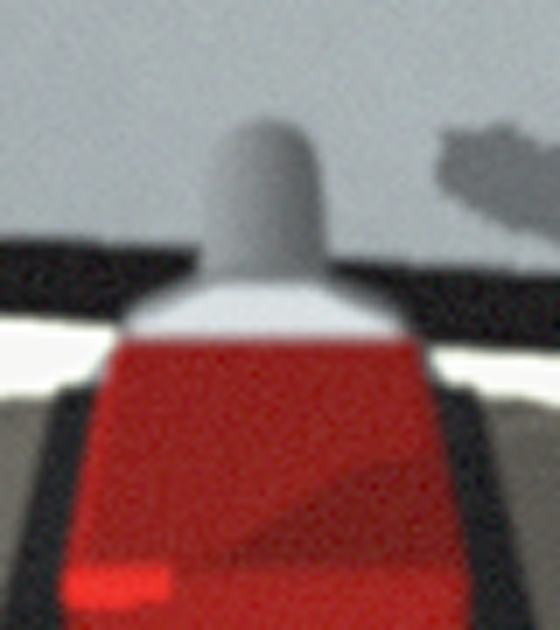

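View pics/w4.png

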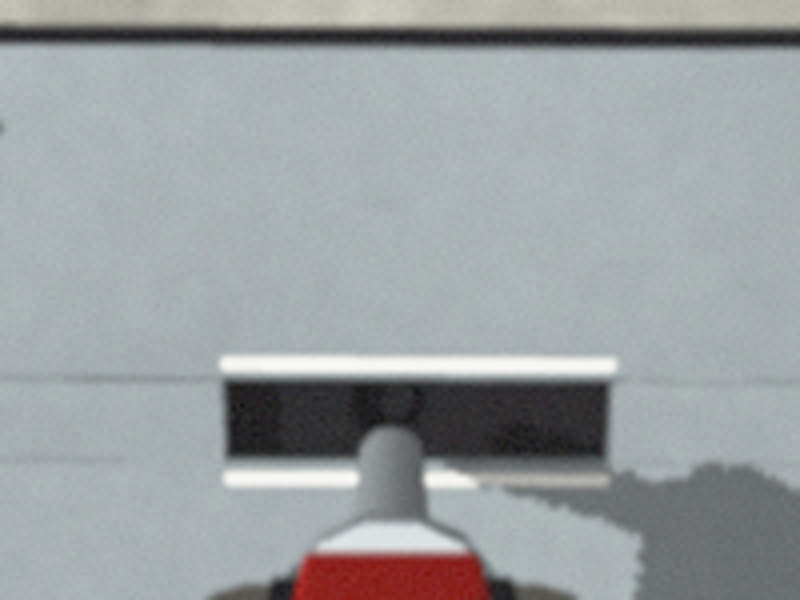

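View pics/sc4.png

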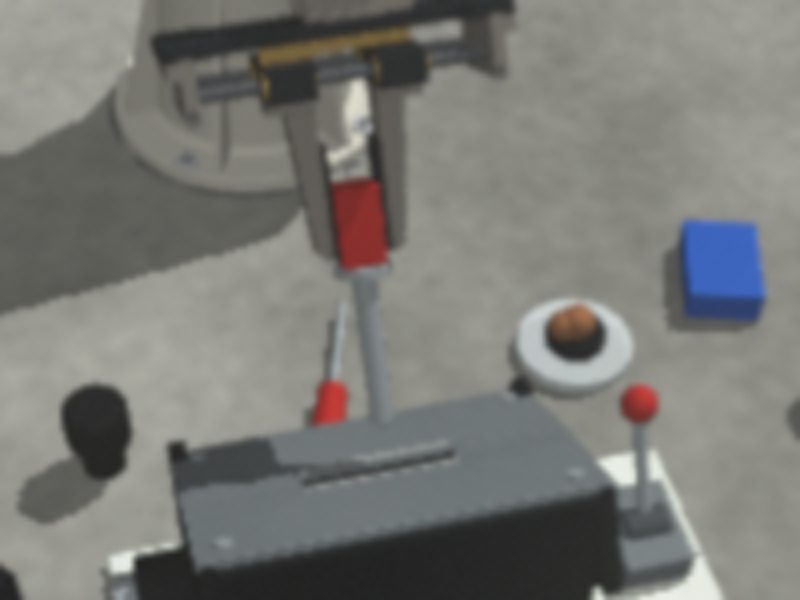

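The slot's image corners match the prediction to about 1 px, and the tip is over the slot line. The far edge of the bore shows just behind the tip, at crop (398,402). I'll enter the slot and feel.

```bash
python3 - <<'E'
from cov import *
c=load('w4.pkl')
B=onplane(c,(220+398/4-.4,80+402/4-.4),O-n*.018,n); print('spot',(B-O)@u*1e3,(B-O)@v*1e3)
r.movel(tcp(0,7,4),vel=.1); st()
for h in (0,-6,-12,-15,-17,-18,-19,-20,-22):
    r.movel(tcp(0,7,h),vel=.03); s=st(h); f=s['ft_force']
    if abs(f@n+2.4)>5 or abs(f@v)>6 or abs(f@u)>6: print('contact'); break
E
```

```text
spot 0.42521773007917274 4.485456075110819
 [-0.93  7.03  3.69] F [-0.9  1.1 -1.5] t 8.34 w 0.0253
0 [0.05 7.01 0.14] F [-0.6 -0.1 -1.5] t 8.62 w 0.0255
-6 [-0.24  7.01 -6.22] F [-0.7 -0.  -2.2] t 8.97 w 0.0257
-12 [ -0.24   7.02 -12.24] F [-0.8  0.  -1.7] t 9.32 w 0.0257
-15 [ -0.16   7.02 -15.16] F [-1.3 -0.3 -1.2] t 9.57 w 0.0257
-17 [ -0.05   7.   -17.08] F [ 0.   0.  -1.9] t 9.82 w 0.0254
-18 [-1.000e-02  6.990e+00 -1.803e+01] F [-0.9  0.5 -1.7] t 10.07 w 0.0255
-19 [ -0.07   7.   -19.06] F [-1.4  0.8 -1.4] t 10.32 w 0.0254
-20 [ -0.05   7.02 -20.06] F [-1.1  0.2 -1.8] t 10.57 w 0.0260
-22 [ -0.1    7.01 -22.12] F [-0.7  0.3 -1.4] t 10.82 w 0.0255
```

There is no contact at 22 mm, which is past the carriage top, so the tip is apparently in the bore. I'll go deeper and centre by feel.

```bash
python3 - <<'E'
from cov import *
def F():
    s=r.sense(); f=s['ft_force']; return np.array([f@u,f@v,f@n])
for h in (-24,-26,-27):
    r.movel(tcp(0,7,h),vel=.03); st(h)
    if np.abs(F()-[-.9,0,-1.6]).max()>6: print('contact');break
f0=F()
for ax in (1,0):
  for sg in (1,-1):
    for k in range(1,7):
        d=[0,0]; d[ax]=sg*k*.7
        r.movel(tcp(d[0],7+d[1],-27),vel=.02); f=F()
        if np.abs(f-f0).max()>5: break
    print('axis',ax,'off',sg*k*.7,f.round(1))
    r.movel(tcp(0,7,-27),vel=.04)
st()
E
```

```text
-24 [ -0.11   7.03 -24.12] F [ 0.1  0.1 -2. ] t 11.07 w 0.0256
-26 [ -0.13   7.   -26.14] F [-2.3  0.5 -1.9] t 11.32 w 0.0254
-27 [-2.000e-02  6.980e+00 -2.703e+01] F [-0.6 -0.8 -2.1] t 11.57 w 0.0254
axis 1 off 2.8 [-0.7 -8.6 -1.1]
axis 1 off -2.8 [-0.9  6.8 -0.7]
axis 0 off 4.199999999999999 [-6.  -1.2  2.2]
axis 0 off -3.5 [ 4.5  0.4 -4.2]
 [ -1.07   7.05 -27.22] F [-1.   1.3 -1.9] t 17.33 w 0.0256
```

The tip is confined to ±2.5 mm sideways, so it is in the bore, centred at about v = 7, u = 0.3. Now I'll push it home, watching the force.

```bash
python3 - <<'E'
from cov import *
for h in (-30,-34,-40,-46,-52,-58,-64,-70,-76,-82,-86,-89,-90.5):
    r.movel(tcp(0.3,7,h),vel=.04); s=st(h); f=s['ft_force']
    if f@n>30 or np.hypot(f@u,f@v)>18: print('STOP');break
E
```

```text
-30 [ -0.48   7.03 -30.33] F [-1.3 -0.9 -1.1] t 17.58 w 0.0254
-34 [-3.000e-02  7.020e+00 -3.431e+01] F [-0.4 -0.3 -1.2] t 17.83 w 0.0255
-40 [  0.16   6.99 -40.31] F [-0.5 -0.6 -1.3] t 18.13 w 0.0256
-46 [  0.23   7.   -46.28] F [-0.  -0.2 -2.3] t 18.43 w 0.0258
-52 [  0.15   7.01 -52.3 ] F [-0.2 -0.4 -1.8] t 18.73 w 0.0257
-58 [ -0.7    7.06 -58.46] F [-2.8 -0.  -3.4] t 19.03 w 0.0253
-64 [ -0.47   7.04 -64.4 ] F [-4.2 -0.2 -3.6] t 19.33 w 0.0255
-70 [ -0.19   7.   -70.33] F [-3.6  0.  -2.9] t 19.63 w 0.0256
-76 [ 4.000e-02  7.010e+00 -7.625e+01] F [-4.7  0.1 -3.6] t 19.93 w 0.0260
-82 [ 6.00e-02  7.03e+00 -8.22e+01] F [-4.7 -0.1 -2.5] t 20.23 w 0.0255
-86 [  0.14   7.   -86.13] F [-4.8 -0.1 -4. ] t 20.48 w 0.0259
-89 [  0.18   7.01 -89.12] F [-4.1 -0.6 -3.7] t 20.73 w 0.0256
-90.5 [  0.26   7.01 -90.54] F [-5.1 -0.2 -0.8] t 20.98 w 0.0256
```

The push met none of the expected 4–10 N plug force, so I'll look before going further.

```bash
python3 - <<'E'
from cov import *
import pickle
for k in ('scene','top','wrist'):
    c=cam(k); pickle.dump(c,open(k+'5.pkl','wb'))
    save(c,k+'5.png',{'scene':(220,150,440,320),'top':(230,110,400,230),'wrist':(180,60,460,270)}[k],{'scene':3.6,'top':4.6,'wrist':2.8}[k])
E
```

```text
(no output)
```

View pics/scene5.png

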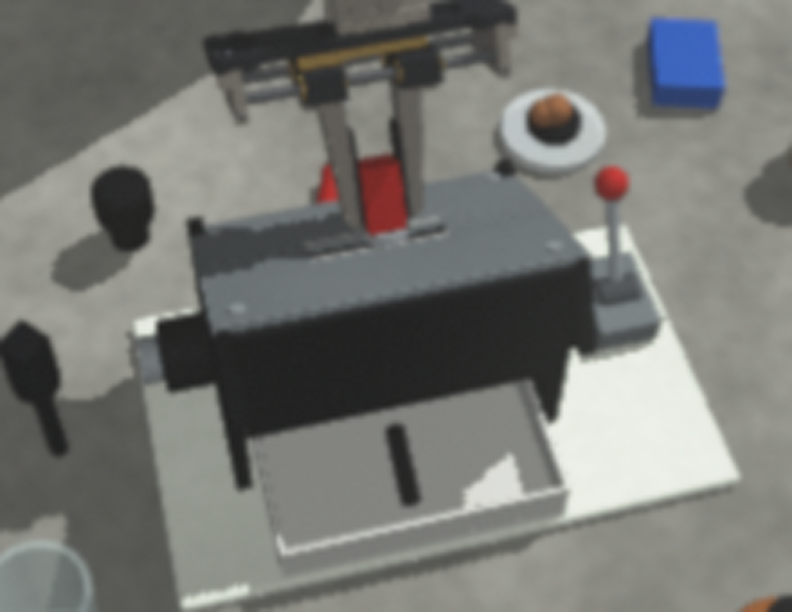

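View pics/top5.png

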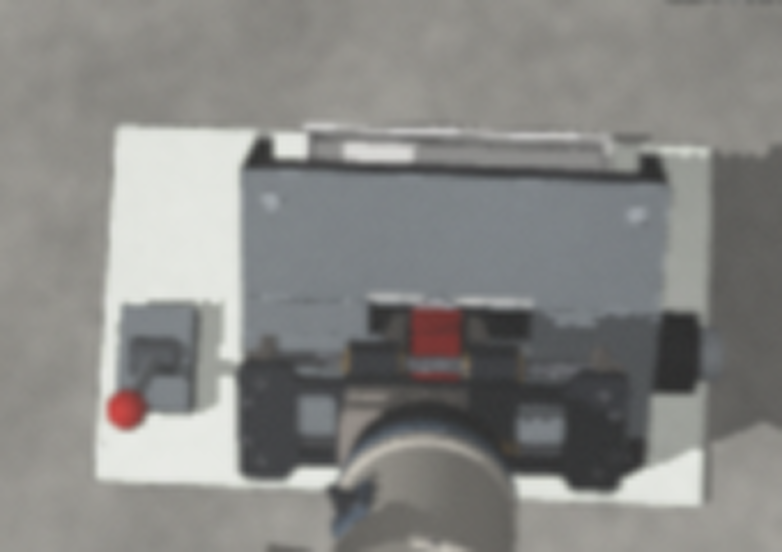

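View pics/wrist5.png

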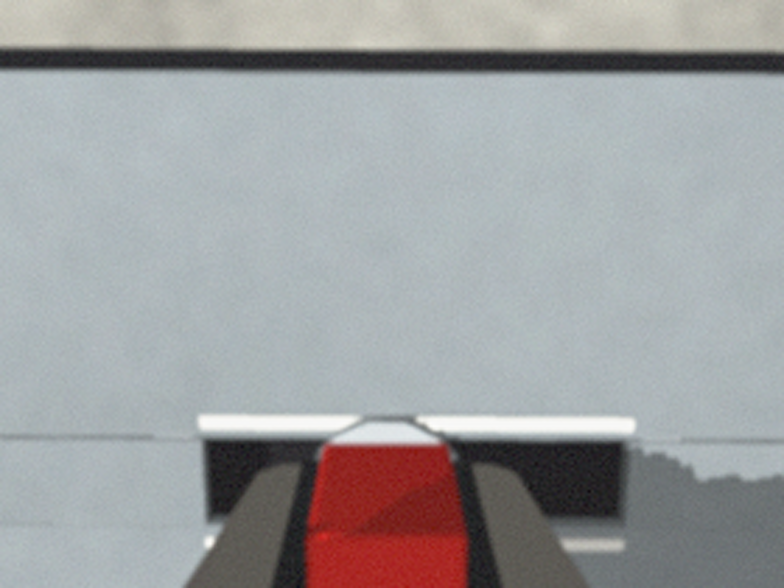

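The scene crop shows the black plug lying in the white tray at (403,465), so it has been driven out. The collar is just above the cover, and I'll seat it now.

```bash
python3 - <<'E'
from cov import *
for h in np.arange(-91.2,-98,-0.7):
    r.movel(tcp(0.3,7,h),vel=.02); s=st(round(h,1)); f=s['ft_force']
    if f@n>9: print('SEATED');break
E
```

```text
-91.2 [  0.27   6.99 -91.24] F [-4.5 -0.7 -3. ] t 21.38 w 0.0258
-91.9 [  0.41   6.99 -91.91] F [-4.3 -0.5 -1.9] t 21.63 w 0.0256
-92.6 [  0.42   7.01 -92.02] F [-6.3  0.3 13.2] t 21.88 w 0.0257
SEATED
```

It seated at 92.0 mm with 13 N. I'll release, retract and check.

```bash
python3 - <<'E'
from cov import *
import pickle
r.hold(.2); r.ungrasp(); st('open')
p=r.sense()['position']; r.movel(p+n*.12,vel=.2); st('up')
c=cam('wrist'); save(c,'w6.png'); pickle.dump(c,open('w6.pkl','wb'))
print('pred collar bottom ctr/head top',proj(c,[O+v*.007,O+v*.007+n*.052]))
c=cam('scene'); save(c,'s6.png',(220,150,440,320),3.6); pickle.dump(c,open('s6.pkl','wb'))
print('scene pred head top, clamp ball fwd',proj(c,[O+v*.007+n*.052]))
E
```

```text
open [  0.26   7.   -92.62] F [-0.2 -0.1 -0.4] t 23.14 w 0.0919
up [-0.09  7.01 26.97] F [ 0.1 -0.1 -0.9] t 23.89 w 0.0919
pred collar bottom ctr/head top [[316.90787611 184.73298821]
 [316.77524553 200.53046407]]
scene pred head top, clamp ball fwd [[323.8958161  195.37790668]]
```

View pics/w6.png

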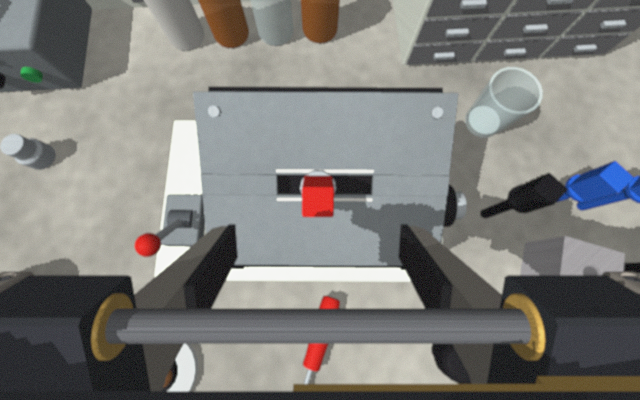

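View pics/s6.png

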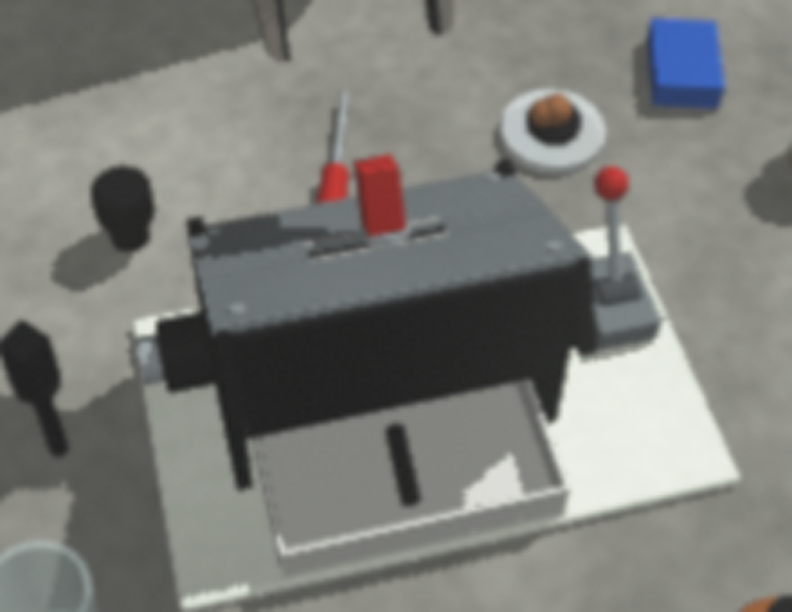

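The pin is seated and released. Its head top shows at (318,197) in the wrist image against a prediction of (317,200), and the plug is in the tray. Next is the lever, with its ball at (147,244), so I'll triangulate it from three views.

```bash
python3 - <<'E'
from cov import *
w=load('w6.pkl');a=load('s6.pkl');b=load('top5.pkl')
rs=[]
for c,q in((w,(147,244)),(a,(389,200)),(b,(257,199))):
    hsv=cv2.cvtColor(c['pixels'],cv2.COLOR_RGB2HSV)
    m=(((hsv[...,0]<6)|(hsv[...,0]>174))&(hsv[...,1]>140)&(hsv[...,2]>60)).astype(np.uint8)
    k,l,s,ce=cv2.connectedComponentsWithStats(m); i=min(range(1,k),key=lambda i:np.hypot(*(ce[i]-q))); print(s[i],ce[i]); rs.append(ray(c,ce[i]))
    print(onz(c,ce[i],.113))
print(tri(rs))
E
```

```text
[135 234  25  22 433] [146.93995381 244.45034642]
[0.51790365 0.13079944 0.113     ]
[386 197   8   8  46] [389.52173913 200.26086957]
[0.51544618 0.13263032 0.113     ]
[254 196   6   6  30] [256.63333333 198.63333333]
[0.51945111 0.13432853 0.113     ]
(array([0.51807889, 0.13180227, 0.11515084]), [np.float64(0.0019043672358757609), np.float64(0.0009281473781228827), np.float64(0.0023496159822231906)])
```

```bash
python3 - <<'E'
from cov import *
sx=np.array([np.cos(np.radians(PSI)),np.sin(np.radians(PSI)),0]); B=np.array([.518,.131,.095]); o=[-90,0,PSI-90]
p=r.sense()['position']; r.movel(p+[-.03,0,.06],vel=.25); 
P=B-sx*.052
r.goto(P+[0,0,.15],o); r.close(20); s=r.sense(); print(s['joints'].round(1),s['clock'],s['grip_width'])
r.movel(P,vel=.2); f0=r.sense()['ft_force']; print(f0.round(1))
d=-.052
while d<.08:
    d+=.012 if d<.03 else .005
    r.movel(B+sx*d,vel=.1); s=r.sense(); f=s['ft_force']-f0; print(round(d,3),f.round(1),round(s['clock'],2), ((s['position']-B)@sx).round(4))
    if -(f@sx)>8 : print('stop');break
c=cam('scene'); save(c,'s7.png',(300,150,460,270),5)
E
```

```text
[ 15.9   5.8 108.2  -0.   66.   19.5] 26.7917 0.00025820761346856045
[ 0.2 -0.9 -0.1]
-0.04 [-0.8  0.7 -0.5] 27.96 -0.0387
-0.028 [-1.   0.7 -0.1] 28.23 -0.0276
-0.016 [0.2 0.9 0.8] 28.49 -0.0158
-0.004 [-0.9  0.9  1.6] 28.76 -0.0037
0.008 [-0.  -0.2 -0.2] 29.02 0.0083
0.02 [-0.5  0.  -0.9] 29.29 0.0201
0.032 [ 0.2  0.5 -0.3] 29.56 0.032
0.037 [-1.1 -0.3 -0.1] 29.81 0.037
0.042 [-0.6  0.8 -0.6] 30.06 0.0424
0.047 [-0.6  1.3 -0.1] 30.31 0.0474
0.052 [0.4 0.9 0.1] 30.56 0.0524
0.057 [-0.8 -0.3  0.2] 30.81 0.0572
0.062 [-16.4   4.2  11.1] 31.06 0.0579
stop
```

View pics/s7.png

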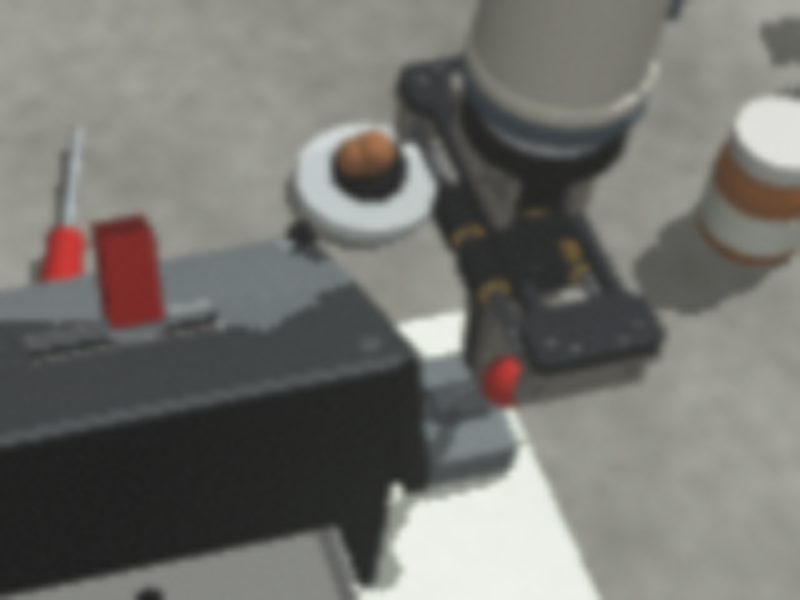

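The lever hit its stop with a clear 16 N. The TCP is at +58 mm, and adding the finger half-depth and ball radius agrees with the expected 86 mm. I'll back off and check.

```bash
python3 - <<'E'
from cov import *
sx=np.array([np.cos(np.radians(PSI)),np.sin(np.radians(PSI)),0])
p=r.sense()['position']; r.movel(p-sx*.05,vel=.15); p=r.sense()['position']; r.movel(p+[-.05,0.0,.2],vel=.25)
r.goto([0.30,0.05,0.40],[-90,0,-90]); s=r.sense(); print(s['clock'],s['ft_force'].round(1))
rs=[]
for k,X in (('scene',(.604,.1257,.113)),('top',(.604,.1257,.113))):
    c=cam(k); save(c,k+'8.png'); q=proj(c,[X])[0]; print(k,'pred',q)
    hsv=cv2.cvtColor(c['pixels'],cv2.COLOR_RGB2HSV)
    m=(((hsv[...,0]<6)|(hsv[...,0]>174))&(hsv[...,1]>140)&(hsv[...,2]>60)).astype(np.uint8)
    n_,l,t,ce=cv2.connectedComponentsWithStats(m); i=min(range(1,n_),key=lambda i:np.hypot(*(ce[i]-q))); print(t[i],ce[i]); rs.append(ray(c,ce[i]))
    save(c,k+'8c.png',(150,150,480,330) if k=='scene' else (150,110,500,290),2.3)
x=tri(rs); print(x, 'travel',(x[0]-[.518,.131,.113])@sx)
E
```

```text
33.475 [-0.1 -0.2  0.1]
scene pred [401.30752449 226.65806071]
[398 222   8   8  50] [401.18 225.62]
top pred [259.48542372 168.27621721]
[256 166   6   6  30] [258.63333333 168.36666667]
(array([0.60291033, 0.12654029, 0.11583427]), [np.float64(0.0010581255598724644), np.float64(0.0010581255598724449)]) travel 0.0850228076239721
```

View pics/scene8c.png

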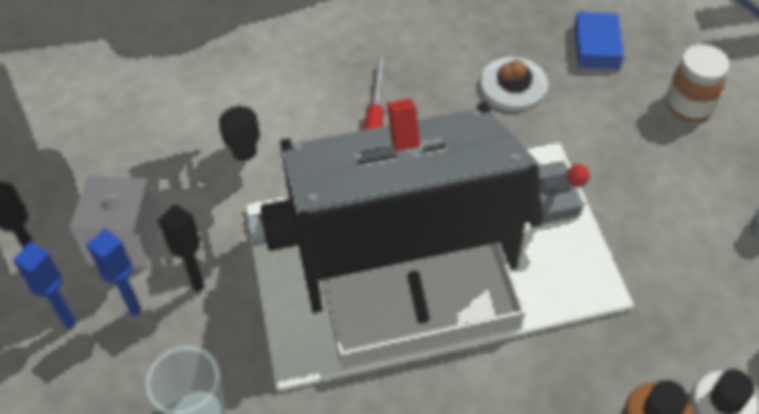

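View pics/top8c.png

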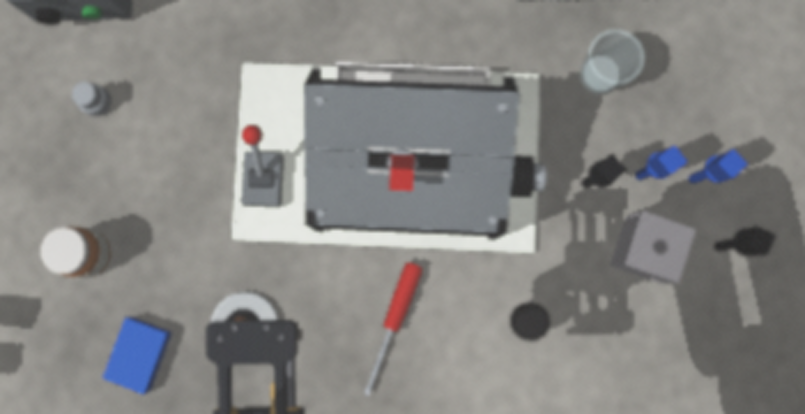

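The pin is in with its collar on the cover, and the plug is in the tray. The ball has travelled 85 mm of the expected 86, the bystanders look undisturbed and the robot is clear.

```bash
python3 - <<'E'
from station import r
r.hold(.3); print(r.sign_off(), r.sense()['clock'])
E
```

```text
the job is handed in; nothing more can be done
the job is handed in; nothing more can be done
```

The job is done and handed in at about 34 s of the 53 s allowed.

**Pin:** I took the red-headed pin from the rack and found the bore about 7 mm from the slot's centre towards +y. I first saw the bore through the slot, then confirmed it by feel: the tip went past the carriage top freely and was held within about 2.5 mm along the slot. The pin seated with its collar on the cover at 92.0 mm and 13 N, and I let go of it.

**Plug:** The last picture shows it lying in the white tray.

**Lever:** I pushed it over until it met its stop at about 16 N. The ball measured 85 mm of travel against the 86 mm expected, which is within camera error.

**Checks:** The other things on the bench look unmoved, and the robot is clear of everything. One reading disagreed: the force sensor, read between steps, never showed the 4–10 N expected from the plug. I therefore relied on the pictures of the plug in the tray.

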